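# Open the telescoping jaw of the watch holder to its 50 mm mark and hold it there

### The arm

A 7-joint arm with a two-finger parallel gripper is mounted at the origin on a cart in front of the work surface, level with it; the furniture and walls round the work are solid. World frame = base frame: x ahead of the robot, y to its left, z up, the work surface at z = 0. Lengths are in m, angles in rad, forces in N, time in s.
With the tool pointing down it reaches from about 0.35 to 0.9 m from the base axis. Payload 7.2 kg.
Tool frame: the origin (TCP) lies midway between the tips of the shut fingers; the grasp point (between the pads) lies 19 mm behind it (robot.pinch_z is the z of the grasp point in the tool frame, in m); z points along the fingers, y is the direction in which the jaws open and shut (so a half turn about z gives the same grasp; the last joint's range is limited). The gripper opens to 85 mm and grips with 20 to 120 N. Pads are 22 mm wide; open, the fingers measure 114 mm over their backs; the gripper's body (76 mm by 85 mm) begins 54 mm behind the grasp point. The pads swing forward as they close: fully open they stand 13 mm farther back than shut.
Start: joints at [-1.372, 0.411, -0.013, 1.596, 0.006, 1.134, -0.082], TCP at [0.165, 0.603, 0.231] pointing down, gripper open.
Joint ranges: [-2.95, 2.95], [-0.29, 1.99], [-1.47, 1.44], [0.14, 2.54], [-1.03, 4.17], [0.13, 1.85], [-2.86, 2.86]. Speed limits (rad/s): [2.39, 2.39, 3.01, 3.01, 3.14, 3.14, 3.14].

### API

Orientations are given as a unit quaternion [w, x, y, z].
In Python, from bench import robot gives the robot as it stands. The module is installed in compiled form; this text tells all that it offers.
- The arm moves only by the tool move_arm, never from a script. Its argument "steps" is text: rows parted by semicolons, each of 5 numbers parted by spaces: the shift along the tool's x, y, z in m, then the turn about the tool's z in rad, then the opening, from 0 (shut) to 1 (fully open). A call has 1 to 10 rows; each row is the pose to reach, as a shift and turn from the pose commanded when the call began, along the tool's axes at that moment; what a row does not reach only later rows make up. A row lasts 1/12 s, in which the tool goes at most 41.7 mm and 7.16 degrees, less where a joint would pass 70% of its speed; a pose out of reach is approached as far as the arm can. A call with a gripper value outside its range is refused whole. The fingers move at their own pace and stop on an object; the grip force is fixed at half the most. Time passes only in rows, so rows that repeat a pose let the fingers close. It gives the time, the measured TCP pose, the force and the opening at its end, in the units of the state.
- robot.observe(): the state, without advancing time (a new reading comes with each control period).
- robot.camera(name): name is "side" or "top" or "wrist"; returns (picture, depth): 384x512x3 uint8, red, green, blue; 384x512 float32, m along the optical axis (not along the pixel's ray), 0 where there is no reading.
- robot.calibration(name): a dict with "mtx" (3x3 intrinsics, pixels), "origin" and "rotation" of the camera in the world; the wrist camera has in their place "mount" (4x4, takes a point from camera to tool coordinates, whose origin is the TCP and whose axes are the flange's). Camera axes: x right, y up, looking along -z (the intrinsics and any distortion apply to the point x, -y, -z); pixel columns grow to the right and rows downward; lengths in m; the calibration is good to about 2 mm. A picture is of the moment at which its call begins: read the wrist's pose just before it. calibration takes no time and is no camera call.
- robot.close_job(): hands the job in, once; it reports no verdict.
The state is a dict: "clock": time; "q": joint angles; "joint_velocities": joint speeds; "joint_torque": joint torques, N m; "tcp_pos": TCP position; "tool_rot": TCP orientation; "contact_force": force on the tool from outside, world axes, zero at the start; "wrist_torque": the same for the moment, N m; "gripper_width": finger opening in m.
Only numpy, scipy, OpenCV 4.12 (cv2) and the standard library are available. Lean on these libraries where they do the work, as an engineer would, in place of code of your own. Each camera call takes 0.05 s, during which the arm holds its last target. There are 200 camera calls.

### The job

Open the bench watch holder so that I can lay the watch case in: slacken its clamp knob by about a quarter turn (counter-clockwise), then take the grip of the telescoping jaw, squeeze its lock button in and draw the arm out to the 50 mm mark. Finish holding it there against its closing spring with the button kept squeezed; do not let go, and leave the other things on the counter as they are.

Things in the scene. Friction and masses are not known exactly. Their poses are not given: they have to be found in the camera images.
- holder: Bench watch holder: dark steel foot 96 x 150 x 15 mm, too heavy to move, carrying a level grey sleeve 150 mm long, 30 wide, top 75 mm above the counter. The telescoping arm slides out of the sleeve's mouth. Origin: on the counter below the mouth. +y: the way the arm slides out (about the robot's left; sleeve and foot lie on the -y side); +x: across, away from the robot; z up.
- scale_index (a point): Where the scale is read: the face of the fixed steel jaw (46 mm wide, top 92 mm above the counter) at the sleeve's mouth, on top of the aluminium arm, 71 mm above the counter. Same axes as the holder. The scale on the arm's top has black marks every 5 mm, longer ones every 10 mm; the 50 mm mark is the thick one right across the arm.
- knob_grip (a point): Centre of the clamp knob's grip, on its upright axis, 107 mm above the counter, 50 mm behind the mouth on top of the sleeve: a black bar 46 mm long, 12 thick, 24 high (94 to 118 mm above the counter). Nothing within 90 mm of it is higher than 92 mm. The point turns with the knob: y along the bar, x across its thickness, z up. At 0 the bar lies along the arm.
- clamp_knob (a joint): Turn of the clamp knob in rad, 0 to 2.4, growing counter-clockwise seen from above, which slackens it. Starts tight at 0.08 to 0.25; below about 0.6 its shoe brakes the arm (10 to 40 N), above that the arm is free. Takes about 0.1 to 0.15 N m to turn and stays where it is left.
- jaw_grip (a point): Centre of the grip at the arm's outer end, 63 mm above the counter, to be taken from above, squeezing along x: a black block 62 mm long in y (8 to 70 mm from the moving jaw's face), 47 to 79 mm above the counter, free space below. 41 mm across block and button, 36 mm with the button in (this point is half-way then). 40 mm towards -y is the moving jaw's face, jaw 46 mm wide, top 92 mm. Axes as the holder.
- button_face (a point): Centre of the outer face of the steel lock button, 32 mm long (y) and 22 mm high, 63 mm above the counter, standing 9 mm proud of the grip's -x side (towards the robot). It is pressed along +x; the grip's opposite (+x) side, 41 mm away, is flat. Axes as the holder.
- lock_button (a joint): How far the lock button is pressed in, in m: 0 out, 0.005 fully in. It springs back (4 N at first, 9 N fully in); gripping block and button with 15 to 40 N presses it home. Its bolt sits in a slot in the sleeve and locks the arm until the button is in by about 0.0035; let go, it snaps into the next slot (one every 10 mm).
- jaw_arm (a joint): How far the telescoping arm is drawn out, in m, 0 (jaws shut, as it starts) to 0.08, in a straight line along the holder's +y. Equals the gap between the jaws and the scale's reading (0.050 at the 50 mm mark). A spring pulls the arm shut with 2.4 N at 0 and 4.4 N at 50 mm.
- watch_case: Bystander: steel watch case ring, 46 x 42 x 9 mm, on a round mint-green tray (128 mm across, 18 mm high, fixed) at the front left; origin under its centre. It will go into the holder later; not to be touched now.
- loupe: Bystander: black eye loupe, 30 mm across, 31 mm high, standing in front of the holder; origin under its centre.
- tweezers: Bystander: steel tweezers, 124 mm long, in a narrow folded steel tool tray behind the holder, with a watch screwdriver beside them; origin under their centre.

How it is judged:
By the outcome, as a careful person would: the job done as asked, in the order asked, and still so for the second after the job is handed in, while the arm keeps its last pose, push and grip.
It also fails if it takes over 48 s, if anything falls off the work surface, if the arm or the gripper's body presses on something with over 40 N, if the wrist force passes 120 N, or if a joint passes its speed limit or range.

## Working session

There is one attempt and no reset: what is moved stays moved. The work goes in short steps, Python scripts to look and compute and a tool call to move; the robot and the scene stay as the last step left them, time stands still between calls to the robot, and variables do not carry over. Pictures are saved under pics/ and viewed, about 8 in all and at most 12, crops included, and the job is handed in when it is done.

Besides the shell and the picture viewer there is one more tool, called after "Emit:" by a JSON object that holds its "method" and its "body". move_arm: Moves the arm, as the interface text tells. Its arguments: {"type":"object","properties":{"steps":{"type":"string"}},"required":["steps"]}

```bash
mkdir -p pics; cat > h.py <<'E'
import numpy as np, cv2
from bench import robot
from scipy.spatial.transform import Rotation as R
def cam(name):
    s=robot.observe(); im,d=robot.camera(name); c=robot.calibration(name)
    if 'mount' in c:
        q=s['tool_rot']; T=np.eye(4); T[:3,:3]=R.from_quat([q[1],q[2],q[3],q[0]]).as_matrix(); T[:3,3]=s['tcp_pos']
        M=T@np.array(c['mount']); o,r=M[:3,3],M[:3,:3]
    else: o,r=np.array(c['origin']),np.array(c['rotation'])
    return im,d,np.array(c['mtx']),o,r,c
def ray(u,v,K,r):
    p=np.linalg.solve(K,np.array([u,v,1.])); return r@np.array([p[0],-p[1],-1.])
def onz(u,v,z,K,o,r):
    d=ray(u,v,K,r); return o+d*(z-o[2])/d[2]
def cloud(d,K,o,r):
    v,u=np.mgrid[:d.shape[0],:d.shape[1]]
    p=np.stack([(u-K[0,2])/K[0,0],-(v-K[1,2])/K[1,1],-np.ones(d.shape)],-1)*d[...,None]
    return p@r.T+o
def save(n,im): cv2.imwrite('pics/'+n,im[...,::-1])
E
python3 - <<'E'
from h import *
for n in ('top','side'):
    im,d,K,o,r,c=cam(n); save(n+'0.png',im); print(n,o,r.round(3).tolist(),K.round(1).tolist(),[k for k in c])
    np.savez(n+'0.npz',im=im,d=d,K=K,o=o,r=r)
s=robot.observe();print(s,robot.pinch_z)
E
```

```text
top [0.44425223 0.34780507 0.92485188] [0.708, 0.036, -0.03, -0.705] [[398.5, 0.0, 251.6], [0.0, 398.5, 188.3], [0.0, 0.0, 1.0]] ['mtx', 'origin', 'rotation']
side [ 0.10981191 -0.31306633  0.43495847] [0.817, 0.518, -0.142, -0.211] [[454.0, 0.0, 258.3], [0.0, 454.0, 195.1], [0.0, 0.0, 1.0]] ['mtx', 'origin', 'rotation']
{'clock': 0.1, 'q': array([-1.37219564,  0.41180399, -0.01272857,  1.59695134,  0.00558847,
        1.13427935, -0.08222933]), 'joint_velocities': array([-5.48624883e-04, -1.52464766e-03,  5.82395008e-05, -3.97170773e-03,
       -5.30174172e-04, -2.65067482e-03, -2.88544527e-04]), 'joint_torque': array([ 2.62936264e-03, -6.01828694e+01,  6.84025828e-01, -3.00084293e+01,
        1.39625734e-02,  6.52918257e-03, -5.89075881e-06]), 'tcp_pos': array([0.16468735, 0.60246192, 0.23055067]), 'tool_rot': array([-5.27164086e-05,  1.33002464e-01,  9.91115457e-01, -7.01343030e-04]), 'contact_force': array([-0.85754324, -0.2097804 ,  0.81291829]), 'wrist_torque': array([ 0.00756131, -0.01999925,  0.02981657]), 'gripper_width': 0.08559120761480447} -0.0187
```

View pics/top0.png

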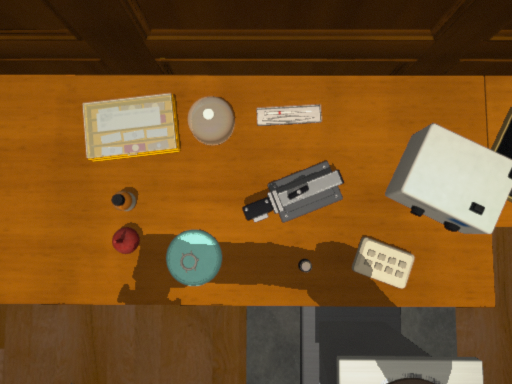

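The top view shows the holder running from about (340,178) to its mouth at about (277,203), with the black grip at (257,210). The loupe is at (305,265) and the green tray at (194,258). I'll measure it with depth next.

```bash
python3 - <<'E'
s=open('h.py').read()
s=s.replace("np.array(c['origin']),np.array(c['rotation'])","np.array(c['origin']),R.from_quat(np.roll(c['rotation'],-1)).as_matrix()")
open('h.py','w').write(s)
E
python3 - <<'E'
from h import *
z=np.load('top0.npz'); im,d,K,o=z['im'],z['d'],z['K'],z['o']
r=R.from_quat(np.roll(z['r'],-1)).as_matrix()
P=cloud(d,K,o,r); print('counter',P[230,300],P[265,305],'tray',P[258,194])
sub=P[155:228,235:350].reshape(-1,3)
for lo,hi in ((.006,.04),(.04,.068),(.068,.08),(.08,.1),(.1,.125)):
    m=(sub[:,2]>lo)&(sub[:,2]<hi); q=sub[m][:,:2].astype(np.float32)
    if len(q)>5: print(lo,hi,len(q),cv2.minAreaRect(q),np.median(sub[m],0))
hm=P[...,2]; 
crop=cv2.resize(im[155:230,235:350],None,fx=6,fy=6,interpolation=cv2.INTER_CUBIC); save('crop0.png',crop)
E
```

```text
counter [ 0.43548478  0.24330142 -0.00238782] [0.35847038 0.23598085 0.02662397] tray [0.37281516 0.48252786 0.0307799 ]
0.006 0.04 1817 ((0.5258529186248779, 0.26491308212280273), (0.16727818548679352, 0.2576134502887726), 0.18857461214065552) [0.52178922 0.23378621 0.01828171]
0.04 0.068 19 ((0.5133334994316101, 0.26448267698287964), (0.043976377695798874, 0.2115936279296875), 24.321142196655273) [0.51169474 0.25206348 0.05919186]
0.068 0.08 933 ((0.5123437643051147, 0.2681275010108948), (0.04493391886353493, 0.22390985488891602), 24.28649139404297) [0.52146367 0.23260516 0.07749624]
0.08 0.1 572 ((0.5117703676223755, 0.2704509496688843), (0.04558772221207619, 0.21744076907634735), 25.459461212158203) [0.48791612 0.32015263 0.08273141]
0.1 0.125 132 ((0.5135213732719421, 0.26036009192466736), (0.01176315639168024, 0.045586202293634415), 28.133907318115234) [0.51320041 0.26079339 0.11958061]
```

View pics/crop0.png

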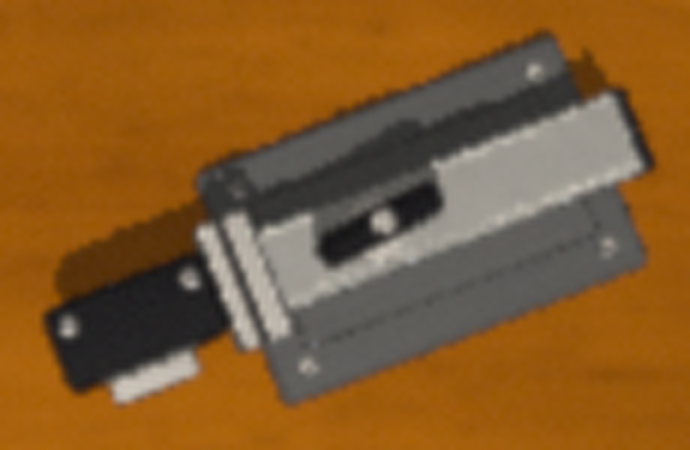

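```bash
python3 - <<'E'
from h import *
c=robot.calibration('wrist'); print(c)
z=np.load('top0.npz'); P=cloud(z['d'],z['K'],z['o'],R.from_quat(np.roll(z['r'],-1)).as_matrix())
print('box',P[170,450],P[120,212])
E
```

```text
{'mtx': array([[284.60826475,   0.        , 255.75906603],
       [  0.        , 284.60826475, 189.34331599],
       [  0.        ,   0.        ,   1.        ]]), 'mount': array([[-3.47002760e-04,  9.44789172e-01,  3.27678653e-01,
         8.62944332e-02],
       [ 9.99999927e-01,  2.74462895e-04,  2.67619395e-04,
         3.29947014e-04],
       [ 1.62908275e-04,  3.27678722e-01, -9.44789198e-01,
        -1.43896603e-01],
       [ 0.00000000e+00,  0.00000000e+00,  0.00000000e+00,
         1.00000000e+00]])}
box [ 0.55911158 -0.04730885  0.12112974] [0.6757646  0.44290442 0.06750361]
```

Emit:
{"method": "move_arm", "body": {"steps": "-0.035 -0.02 0 0.08 1;-0.075 -0.04 0 0.16 1;-0.11 -0.06 0 0.24 1;-0.145 -0.08 0 0.32 1;-0.18 -0.1 0 0.4 1;-0.215 -0.12 0 0.48 1;-0.25 -0.14 0 0.56 1;-0.285 -0.16 0 0.64 1;-0.32 -0.18 0 0.72 1;-0.355 -0.2 0 0.81 1"}}

```text
clock: 0.93
tcp_pos: [0.4554, 0.3146, 0.2312]
tool_rot: [-0.0, 0.514, 0.858, -0.0]
contact_force: [0.8, 1.1, 0.4]
gripper_width: 0.0856
```

```bash
python3 - <<'E'
from h import *
im,d,K,o,r,c=cam('wrist'); save('w1.png',im); np.savez('w1.npz',im=im,d=d,K=K,o=o,r=r)
P=cloud(d,K,o,r); sub=P.reshape(-1,3)
m=(np.abs(sub[:,0]-.51)<.15)&(np.abs(sub[:,1]-.27)<.15)
sub=sub[m]; print(o)
for lo,hi in ((.055,.068),(.068,.072),(.072,.0765),(.0765,.083),(.086,.097),(.11,.125)):
    m=(sub[:,2]>lo)&(sub[:,2]<hi); q=sub[m][:,:2].astype(np.float32)
    if len(q)>5: print(lo,hi,len(q),cv2.minAreaRect(q),np.median(sub[m],0))
E
```

```text
[0.41400322 0.38991818 0.37513168]
0.055 0.068 276 ((0.526253879070282, 0.32497671246528625), (0.28714296221733093, 0.16249729692935944), 63.651695251464844) [0.494025   0.32499685 0.0602708 ]
0.068 0.072 77 ((0.510455310344696, 0.27021557092666626), (0.04531464725732803, 0.22076281905174255), 24.305179595947266) [0.47753372 0.30720958 0.06979206]
0.072 0.0765 1248 ((0.5098586082458496, 0.26773422956466675), (0.04426906257867813, 0.22466430068016052), 23.5911922454834) [0.51479899 0.24515009 0.07591767]
0.0765 0.083 2605 ((0.5076717138290405, 0.2677379846572876), (0.04540737345814705, 0.2231396734714508), 20.10265350341797) [0.48711583 0.32858958 0.07955451]
0.086 0.097 828 ((0.5031241774559021, 0.2830508351325989), (0.04574672132730484, 0.06735032796859741), 21.716461181640625) [0.49588425 0.30581517 0.09294401]
0.11 0.125 461 ((0.5120639801025391, 0.26102566719055176), (0.012032578699290752, 0.04523135721683502), 27.844160079956055) [0.51007942 0.26366925 0.11863592]
```

View pics/w1.png

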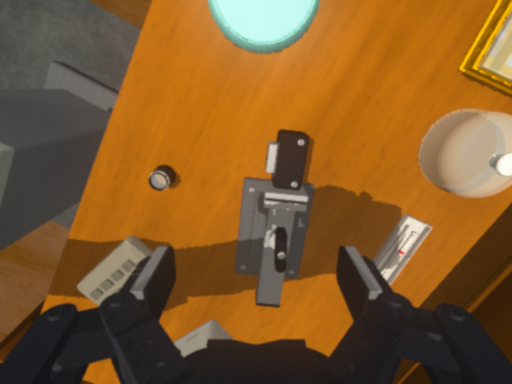

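The wrist view shows the jaws at about (285,200), the knob bar at (280,243), the grip at (292,160) and the button at (271,157). The depth readings agree with the sizes given: knob top at 118.6 mm, bar 45 x 12 mm, and jaws at 93 mm. Holder yaw comes out at about 20° and the bar at about 28°. Next I'll go above the knob.

Emit:
{"method": "move_arm", "body": {"steps": "-0.035 0.012 0.01 0 1;-0.074 0.025 0.03 0 1;-0.074 0.025 0.05 0 1;-0.074 0.025 0.05 0 1;-0.074 0.025 0.05 0 1"}}

```text
clock: 1.4
tcp_pos: [0.5108, 0.2626, 0.1802]
tool_rot: [-0.001, 0.513, 0.858, -0.001]
contact_force: [-0.4, 0.9, 0.8]
gripper_width: 0.0853
```

```bash
cat > m.py <<'E'
from h import *
import sys
im,d,K,o,r,c=cam('wrist'); s=robot.observe(); np.savez(sys.argv[1]+'.npz',im=im,d=d,K=K,o=o,r=r); save(sys.argv[1]+'.png',im)
P=cloud(d,K,o,r); sub=P.reshape(-1,3)
h=np.array([.4948,.3079]); a=np.radians(20.2); ex=np.array([np.cos(a),np.sin(a)]); ey=np.array([-ex[1],ex[0]])
L=np.c_[(sub[:,:2]-h)@ex,(sub[:,:2]-h)@ey,sub[:,2]]
def rect(n,x0,x1,y0,y1,z0,z1):
    m=(L[:,0]>x0)&(L[:,0]<x1)&(L[:,1]>y0)&(L[:,1]<y1)&(L[:,2]>z0)&(L[:,2]<z1)
    if m.sum()<8: return print(n,'few')
    q=sub[m]; print(n,m.sum(),cv2.minAreaRect(q[:,:2].astype(np.float32)),'z',np.median(q[:,2]).round(4),'loc',L[m].min(0).round(4),L[m].max(0).round(4))
rect('knob',-.03,.03,-.09,-.02,.11,.125)
rect('sleeve',-.03,.03,-.16,-.08,.07,.08)
rect('jaws',-.04,.04,-.02,.09,.087,.097)
rect('grip',-.04,.04,.012,.14,.074,.084)
rect('btn',-.05,-.008,.012,.14,.068,.0785)
print(s['tcp_pos'],s['tool_rot'],s['clock'],s['gripper_width'],s['contact_force'])
E
python3 m.py w2
```

```text
knob 797 ((0.5119859576225281, 0.2613213062286377), (0.011441764421761036, 0.04431527107954025), 28.652368545532227) z 0.1186 loc [-0.0079 -0.0719  0.1102] [ 0.0085 -0.0275  0.1212]
sleeve 1759 ((0.5373412370681763, 0.19858193397521973), (0.030967678874731064, 0.0748109519481659), 21.12831687927246) z 0.0764 loc [-0.0137 -0.1549  0.0702] [ 0.0182 -0.0801  0.0783]
jaws 1252 ((0.49435552954673767, 0.3059168756008148), (0.04590502753853798, 0.018169131129980087), 21.755474090576172) z 0.093 loc [-0.0242 -0.0111  0.0872] [0.0219 0.0079 0.0951]
grip 3292 ((0.4754706919193268, 0.3439749777317047), (0.04084330424666405, 0.05769048631191254), 21.74137306213379) z 0.08 loc [-0.0264  0.0121  0.074 ] [0.0154 0.0697 0.0832]
btn 530 ((0.4622041881084442, 0.3401111662387848), (0.01632687821984291, 0.05722090229392052), 13.586371421813965) z 0.0755 loc [-0.0266  0.0122  0.0712] [-0.0081  0.069   0.0785]
[0.51098877 0.26375052 0.18127808] [-4.54031221e-04  5.12427035e-01  8.58730580e-01 -3.44795310e-04] 1.45 0.08515042736340565 [-0.48173862  0.07253162  0.86281203]
```

Emit:
{"method": "move_arm", "body": {"steps": "-0.001 0 0.03 0 0.7;-0.002 0 0.06 0 0.6;-0.002 0 0.08 0 0.6;-0.002 0 0.09 0 0.6;-0.002 0 0.09 0 0.6;-0.002 0 0.09 0 0;-0.002 0 0.09 0 0;-0.002 0 0.09 0 0;-0.002 0 0.09 0 0;-0.002 0 0.09 0 0"}}

```text
clock: 2.28
tcp_pos: [0.5133, 0.262, 0.0931]
tool_rot: [0.0, 0.513, 0.859, 0.001]
contact_force: [-2.0, 0.9, 5.7]
gripper_width: 0.0109
```

Emit:
{"method": "move_arm", "body": {"steps": "0 0 0 -0.1 0;0 0 0 -0.2 0;0 0 0 -0.3 0;0 0 0 -0.4 0;0 0 0 -0.5 0;0 0 0 -0.6 0;0 0 0 -0.7 0;0 0 0 -0.8 0;0 0 0 -0.8 0"}}

```text
clock: 3.03
tcp_pos: [0.5121, 0.2606, 0.093]
tool_rot: [-0.0, 0.135, 0.991, -0.0]
contact_force: [-5.9, -3.4, 10.3]
gripper_width: 0.011
```

Emit:
{"method": "move_arm", "body": {"steps": "0 0 0 -0.1 0;0 0 0 -0.2 0;0 0 0 -0.3 0;0 0 0 -0.4 0;0 0 0 -0.5 0;0 0 0 -0.6 0;0 0 0 -0.7 0;0 0 0 -0.78 0;0 0 0 -0.78 0"}}

```text
clock: 3.78
tcp_pos: [0.5124, 0.2589, 0.093]
tool_rot: [-0.001, -0.251, 0.968, -0.001]
contact_force: [-6.2, -7.2, 12.5]
gripper_width: 0.011
```

Emit:
{"method": "move_arm", "body": {"steps": "0 0 0 0 0.3;0 0 0 0 0.35;0 0 0 0 0.35;0 0 -0.02 0 0.35;0 0 -0.05 0 0.4;0 0 -0.09 0 0.6;0 0 -0.09 0 1;0 0 -0.09 0 1"}}

```text
clock: 4.45
tcp_pos: [0.5141, 0.2625, 0.184]
tool_rot: [0.003, -0.249, 0.969, 0.001]
contact_force: [-0.3, -0.2, -1.1]
gripper_width: 0.0692
```

```bash
python3 m.py w3
```

```text
knob 778 ((0.5122438669204712, 0.2600373327732086), (0.04518759250640869, 0.011943656951189041), 28.568347930908203) z 0.1186 loc [-0.0224 -0.0595  0.11  ] [ 0.0225 -0.0428  0.1214]
sleeve 2643 ((0.5375860333442688, 0.19897006452083588), (0.031285520642995834, 0.07443173974752426), 21.30167579650879) z 0.0763 loc [-0.0137 -0.1544  0.0701] [ 0.0188 -0.08    0.0788]
jaws 1048 ((0.4945097267627716, 0.30576300621032715), (0.04626210778951645, 0.018352830782532692), 21.891582489013672) z 0.0929 loc [-0.0241 -0.0117  0.0871] [0.0222 0.0079 0.0954]
grip 2207 ((0.4759567081928253, 0.3433040976524353), (0.04113969951868057, 0.056218937039375305), 21.996204376220703) z 0.08 loc [-0.0262  0.012   0.074 ] [0.0155 0.0682 0.0833]
btn 554 ((0.4623153507709503, 0.3379639685153961), (0.012978954240679741, 0.05500089004635811), 22.380409240722656) z 0.0752 loc [-0.0266  0.0121  0.068 ] [-0.0126  0.0671  0.0785]
[0.51297085 0.26182883 0.18215172] [ 1.11931081e-03 -2.49058823e-01  9.68487662e-01  3.14291191e-04] 4.5 0.07587580905640648 [-0.95618501 -0.30771683 -0.5726563 ]
```

The knob is now at about 118.6°, a turn of 90°. The sleeve, jaws and grip haven't shifted. Next is the jaw grip.

Emit:
{"method": "move_arm", "body": {"steps": "-0.001 0.01 0 0.12 1;-0.002 0.02 0 0.24 1;-0.003 0.03 0 0.36 1;-0.004 0.04 0 0.48 1;-0.005 0.05 0 0.6 1;-0.006 0.06 0 0.72 1;-0.007 0.07 0 0.84 1;-0.008 0.08 0 0.96 1;-0.009 0.089 0 1.08 1;-0.009 0.089 0 1.2 1"}}

```text
clock: 5.33
tcp_pos: [0.4756, 0.3455, 0.1795]
tool_rot: [-0.001, 0.343, 0.939, -0.001]
contact_force: [-0.7, 0.8, -0.0]
gripper_width: 0.0853
```

Emit:
{"method": "move_arm", "body": {"steps": "0 0 0 0.12 1;0 0 0 0.24 1;0 0 0 0.36 1;0 0 0 0.48 1;0 0 0 0.495 1;0 0 0 0.495 1"}}

```text
clock: 5.83
tcp_pos: [0.4769, 0.3434, 0.18]
tool_rot: [-0.0, 0.56, 0.828, -0.001]
contact_force: [-0.2, 0.9, 0.4]
gripper_width: 0.0855
```

```bash
python3 m.py w4
```

```text
knob 786 ((0.5122032761573792, 0.2615166902542114), (0.04523788392543793, 0.011882524006068707), 29.58957862854004) z 0.1179 loc [-0.0221 -0.058   0.11  ] [ 0.0228 -0.0413  0.122 ]
sleeve 997 ((0.5381277203559875, 0.19714753329753876), (0.02935946360230446, 0.056298352777957916), 21.439525604248047) z 0.0764 loc [-0.0126 -0.1471  0.0747] [ 0.0175 -0.0907  0.0781]
jaws 1005 ((0.4944175183773041, 0.30602189898490906), (0.04587201401591301, 0.019396256655454636), 21.79498863220215) z 0.0929 loc [-0.0241 -0.0119  0.087 ] [0.0218 0.0084 0.0952]
grip 2393 ((0.475565105676651, 0.3442770540714264), (0.04135933145880699, 0.05744357407093048), 20.816402435302734) z 0.0801 loc [-0.0262  0.012   0.074 ] [0.0153 0.0696 0.0833]
btn 405 ((0.4618053734302521, 0.34069234132766724), (0.016017889603972435, 0.05651191994547844), 12.802716255187988) z 0.0755 loc [-0.0263  0.0131  0.0681] [-0.0083  0.0693  0.0785]
[0.47700878 0.34348222 0.1802897 ] [-5.51203511e-05  5.59562097e-01  8.28788013e-01 -8.28124614e-04] 5.8833 0.08557488694165698 [ 0.89286948 -0.83172224  0.96095258]
```

View pics/w4.png

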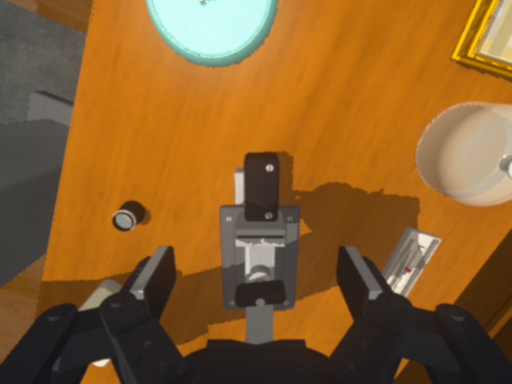

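The view shows the knob bar across the sleeve at (262,293), the grip at (262,185) with the button on its left at (240,185), and the bystanders in place. I'll descend and grip.

Emit:
{"method": "move_arm", "body": {"steps": "0.001 0.001 0.03 0 1;0.001 0.001 0.065 0 1;0.001 0.001 0.1 0 1;0.001 0.001 0.125 0 1;0.001 0.001 0.138 0 1;0.001 0.001 0.138 0 0.7;0.001 0.001 0.138 0 0.55;0.001 0.001 0.138 0 0.55"}}

```text
clock: 6.55
tcp_pos: [0.4787, 0.3452, 0.0442]
tool_rot: [0.0, 0.561, 0.828, 0.001]
contact_force: [0.3, 1.1, 0.2]
gripper_width: 0.0518
```

Emit:
{"method": "move_arm", "body": {"steps": "0 0 0 0 0.3;0 0 0 0 0.2;0 0 0 0 0;0 0 0 0 0;0 0 0 0 0;0 0 0 0 0"}}

```text
clock: 7.05
tcp_pos: [0.4796, 0.3459, 0.0453]
tool_rot: [0.0, 0.562, 0.827, 0.002]
contact_force: [3.3, 1.5, 6.8]
gripper_width: 0.0341
```

Width is 34 mm; the 12 mm bar read 11, so the button is in. I'll draw along tool +x.

Emit:
{"method": "move_arm", "body": {"steps": "0.004 0 0 0 0;0.008 0 0 0 0;0.012 0 0 0 0;0.016 0 0 0 0;0.02 0 0 0 0;0.02 0 0 0 0"}}

```text
clock: 7.55
tcp_pos: [0.4723, 0.3641, 0.0453]
tool_rot: [0.001, 0.562, 0.827, 0.002]
contact_force: [4.6, -0.6, 7.8]
gripper_width: 0.0336
```

```bash
python3 m.py w5
```

```text
knob few
sleeve few
jaws 1432 ((0.4724431037902832, 0.3691647946834564), (0.0801037922501564, 0.022209154441952705), 21.57724952697754) z 0.0932 loc [-0.0399  0.054   0.087 ] [0.04   0.0768 0.097 ]
grip 8762 ((0.4720193147659302, 0.36108991503715515), (0.06104361638426781, 0.06399951875209808), 22.103137969970703) z 0.0801 loc [-0.0339  0.0253  0.074 ] [0.0271 0.0898 0.084 ]
btn 1176 ((0.4549669027328491, 0.3544600009918213), (0.025448622182011604, 0.0644216388463974), 19.179983139038086) z 0.0752 loc [-0.0339  0.0252  0.068 ] [-0.008   0.0895  0.0785]
[0.47243531 0.36392328 0.04526688] [7.04259312e-04 5.61713336e-01 8.27330035e-01 1.62651502e-03] 7.6 0.03376593669461981 [ 4.65494872 -1.7005308   8.93135933]
```

Emit:
{"method": "move_arm", "body": {"steps": "0.004 0 0 0 0;0.008 0 0 0 0;0.012 0 0 0 0;0.016 0 0 0 0;0.02 0 0 0 0;0.024 0 0 0 0;0.028 0 0 0 0;0.03 0 0 0 0;0.03 0 0 0 0;0.03 0 0 0 0"}}

```text
clock: 8.43
tcp_pos: [0.4616, 0.391, 0.0453]
tool_rot: [0.001, 0.562, 0.827, 0.001]
contact_force: [5.1, -2.5, 9.3]
gripper_width: 0.0336
```

```bash
python3 - <<'E'
from h import *
A=[]
for n in ('side','top','wrist'):
    im,d,K,o,r,c=cam(n); np.savez(n+'6.npz',im=im,d=d,K=K,o=o,r=r)
    if n=='wrist': A.append(cv2.resize(im,(400,300)));continue
    p=np.array([.487,.326,.075]); q=r.T@(p-o); uv=K@np.array([q[0],-q[1],-q[2]])/-q[2]; u,v=uv[:2].astype(int); print(n,u,v)
    A.append(cv2.resize(im[v-37:v+38,u-50:u+50],(400,300),interpolation=cv2.INTER_CUBIC))
save('z6.png',np.hstack(A[:2])); 
save('z6w.png',A[2])
E
```

```text
side 263 201
top 265 205
```

View pics/z6.png

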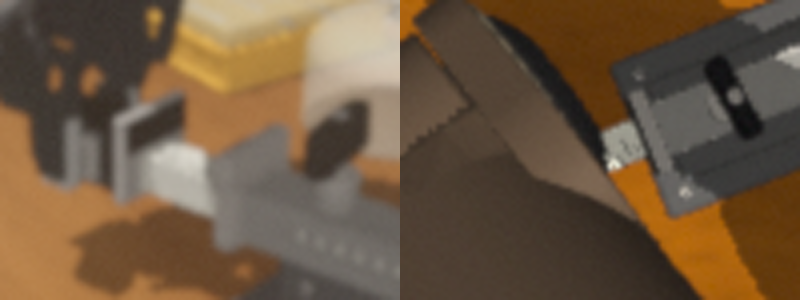

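```bash
python3 - <<'E'
from h import *
h=np.array([.4937,.3078]); a=np.radians(21.7); ex=np.array([np.cos(a),np.sin(a)]); ey=np.array([-ex[1],ex[0]])
for n in ('side0','side6','top0','top6','w4','wrist6'):
    z=np.load(n+'.npz'); r=z['r']
    if r.ndim==1: r=R.from_quat(np.roll(r,-1)).as_matrix()
    s=cloud(z['d'],z['K'],z['o'],r).reshape(-1,3); x=(s[:,:2]-h)@ex; y=(s[:,:2]-h)@ey
    for zl,zh,t in ((.08,.097,'jaw'),(.066,.0735,'arm')):
        m=(abs(x)<(.02 if t=='jaw' else .009))&(s[:,2]>zl)&(s[:,2]<zh)&(y>-.03)&(y<.08)
        H=np.histogram(y[m]*1e3,np.arange(-20,82,2)); print(n,t,{int(e):int(k) for k,e in zip(*H) if k})
s=robot.observe(); print(s['clock'],s['tcp_pos'],s['contact_force'])
E
```

```text
side0 jaw {-16: 17, -14: 56, -12: 12, -10: 11, -8: 10, -6: 5, -4: 15, -2: 15, 0: 14, 2: 4, 4: 1}
side0 arm {-20: 5, -18: 4, -16: 4, -14: 5, -12: 1}
side6 jaw {-16: 13, -14: 60, -12: 9, -10: 7, -8: 15, -6: 2, -4: 2, 42: 5, 44: 47, 46: 23, 48: 9, 50: 12, 52: 3, 74: 4, 76: 12, 78: 6}
side6 arm {-20: 6, -18: 4, -16: 5, -14: 6, 8: 3, 10: 2, 12: 4, 14: 5, 16: 3, 18: 7, 20: 6, 22: 6, 24: 3, 26: 4, 28: 5, 30: 7, 32: 4, 34: 5, 36: 6, 38: 3, 40: 5, 42: 8, 44: 9, 46: 7}
top0 jaw {-20: 1, -12: 17, -10: 18, -8: 17, -6: 17, -4: 21, -2: 16, 0: 18, 2: 16, 4: 19, 6: 11, 8: 9, 10: 10, 12: 12, 14: 10, 16: 9, 18: 11, 20: 10, 22: 13, 24: 10, 26: 9, 28: 11, 30: 10, 32: 10, 34: 11, 36: 8, 38: 12, 40: 13, 42: 12, 44: 10, 46: 10, 48: 8, 50: 10, 52: 11, 54: 11, 56: 13, 58: 11, 60: 13, 62: 7, 64: 11, 66: 5}
top0 arm {}
top6 jaw {-14: 1, -12: 13, -10: 17, -8: 17, -6: 19, -4: 17, -2: 11}
top6 arm {-2: 5, 0: 6, 2: 5, 4: 7, 6: 5, 8: 4, 10: 5, 12: 5, 14: 2, 16: 4, 18: 1}
w4 jaw {-12: 33, -10: 72, -8: 87, -6: 88, -4: 116, -2: 80, 0: 53, 2: 92, 4: 95, 6: 312, 8: 3, 10: 30, 12: 39, 14: 47, 16: 42, 18: 48, 20: 46, 22: 46, 24: 43, 26: 39, 28: 42, 30: 40, 32: 42, 34: 46, 36: 46, 38: 41, 40: 47, 42: 55, 44: 40, 46: 44, 48: 39, 50: 45, 52: 48, 54: 53, 56: 45, 58: 52, 60: 50, 62: 48, 64: 45, 66: 25}
w4 arm {68: 31}
wrist6 jaw {54: 3, 56: 1, 58: 58, 60: 127, 62: 131, 64: 162, 66: 151, 68: 130, 70: 132, 72: 153, 74: 145, 76: 143, 78: 163}
wrist6 arm {}
8.5833 [0.46163766 0.39087431 0.04524681] [ 4.43747761 -2.55712643  8.34261522]
```

View pics/z6w.png

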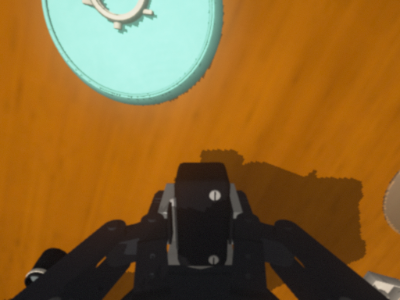

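```bash
python3 - <<'E'
from h import *
h=np.array([.4937,.3078]); a=np.radians(21.7); ex=np.array([np.cos(a),np.sin(a)]); ey=np.array([-ex[1],ex[0]])
for n in ('w2','w3','w4','w5','wrist6'):
    z=np.load(n+'.npz'); r=z['r']
    P=cloud(z['d'],z['K'],z['o'],r); x=(P[...,:2]-h)@ex; y=(P[...,:2]-h)@ey; Z=P[...,2]
    m=(abs(x)<.01)&(Z>.076)&(Z<.084)&(y<.15)&(y>.02); e=np.percentile(y[m],99.5)
    g=z['im'].min(-1); b=m&(g>120); k,l,st,ce=cv2.connectedComponentsWithStats(b.astype(np.uint8))
    print(n,'end',e.round(4),[ (y[l==i].mean().round(4),x[l==i].mean().round(4),int(st[i,4])) for i in range(1,k) if st[i,4]>4])
for n in ('side6','side0'):
    z=np.load(n+'.npz'); P=cloud(z['d'],z['K'],z['o'],R.from_quat(np.roll(z['r'],-1)).as_matrix()); x=(P[...,:2]-h)@ex; y=(P[...,:2]-h)@ey; Z=P[...,2]
    for lo,hi in((-.02,-.012),(.04,.0465)):
        m=(abs(x)<.018)&(Z>.083)&(Z<.09)&(y>lo)&(y<hi); print(n,m.sum(),np.median(y[m]) if m.any() else 0)
z=np.load('side6.npz')['im']; save('s6.png',cv2.resize(z[175:235,230:310],(800,600),interpolation=cv2.INTER_LANCZOS4))
E
```

```text
w2 end 0.0686 [(np.float64(0.0611), np.float64(0.0075), 46)]
w3 end 0.0674 [(np.float64(0.0607), np.float64(0.0077), 23)]
w4 end 0.0688 [(np.float64(0.0613), np.float64(0.0074), 34)]
w5 end 0.0888 [(np.float64(0.0811), np.float64(0.0063), 57), (np.float64(0.0809), np.float64(0.0092), 31)]
wrist6 end 0.1177 [(np.float64(0.1099), np.float64(0.0063), 55), (np.float64(0.1099), np.float64(0.009), 37)]Traceback (most recent call last):
  File "<stdin>", line 10, in <module>
  File "scipy/spatial/transform/_rotation.pyx", line 1012, in scipy.spatial.transform._rotation.Rotation.from_quat
  File "scipy/spatial/transform/_rotation.pyx", line 850, in scipy.spatial.transform._rotation.Rotation.__init__
ValueError: Expected `quat` to have shape (4,) or (N, 4), got (3, 3).
```

The top screw moved 48.8 mm and the block end 49.1 mm, so I'm about 1.2 mm short. I'll correct that and read the thick mark in the top view.

Emit:
{"method": "move_arm", "body": {"steps": "0.001 0 0 0 0;0.0012 0 0 0 0;0.0012 0 0 0 0;0.0012 0 0 0 0;0.0012 0 0 0 0"}}

```text
clock: 9.0
tcp_pos: [0.4613, 0.3917, 0.0452]
tool_rot: [0.001, 0.562, 0.827, 0.001]
contact_force: [3.7, -2.4, 8.7]
gripper_width: 0.0337
```

```bash
cat > chk.py <<'E'
from h import *
import sys; t=sys.argv[1]
h=np.array([.4937,.3078]); a=np.radians(21.7); ex=np.array([np.cos(a),np.sin(a)]); ey=np.array([-ex[1],ex[0]])
im,d,K,o,r,c=cam('wrist'); P=cloud(d,K,o,r); x=(P[...,:2]-h)@ex; y=(P[...,:2]-h)@ey; Z=P[...,2]
m=(abs(x)<.01)&(Z>.076)&(Z<.084)&(y<.15)&(y>.02); b=m&(im.min(-1)>120); print('end',np.percentile(y[m],99.5)-.0686,'screw',y[b&(y>.09)].mean()-.0611)
A=[]
for n in ('side','top'):
    im,d,K,o,r,c=cam(n)
    Y=np.arange(-.012,.0521,.0005)[::-1]; X=np.arange(-.012,.0121,.0005)
    W=np.array([[[*(h+x*ex+y*ey),.071] for x in X] for y in Y])
    q=(W-o)@r; u=K[0,2]+K[0,0]*q[...,0]/-q[...,2]; v=K[1,2]-K[1,1]*q[...,1]/-q[...,2]
    A.append(cv2.remap(im,u.astype(np.float32),v.astype(np.float32),cv2.INTER_CUBIC))
save(t+'.png',cv2.resize(np.hstack(A),None,fx=4.5,fy=4.5,interpolation=cv2.INTER_NEAREST))
s=robot.observe(); print(s['clock'],s['tcp_pos'],s['contact_force'],s['gripper_width'])
E
python3 chk.py z7
```

```text
end 0.049861877013968214 screw 0.04972859038918882
9.15 [0.46131301 0.39166671 0.04523561] [ 3.99383319 -2.41703402  8.69870432] 0.03362008808119571
```

View pics/z7.png

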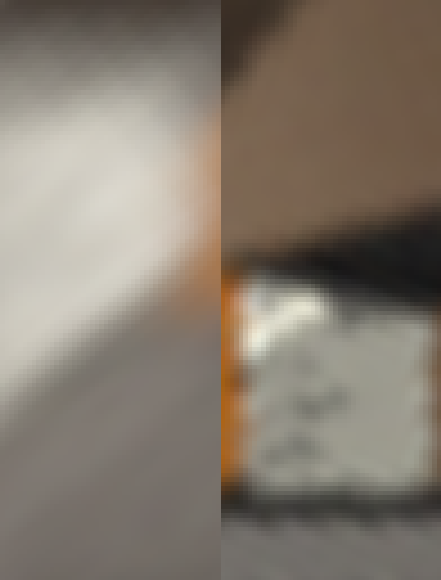

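The rectified top view shows the 40 and 45 mm marks at rows about 405 and 450. The thick band lies right at the fixed jaw's face at row about 497, one 5 mm step further on. Screw and block-end displacement read 49.7 and 49.9 mm, so I'm handing it in.

```bash
python3 -c "
from bench import robot
print(robot.close_job()); s=robot.observe(); print(s['clock'],s['tcp_pos'],s['gripper_width'],s['contact_force'])"
```

```text
the job is handed in; nothing more can be done
None
the job is handed in; nothing more can be done
```

The watch holder is open at about the 50 mm mark. The arm is still holding the jaw there with the lock button squeezed in, and I have handed the job in at about 9 s of the 48 s allowed.

- **Clamp knob:** I turned it about 90° counter-clockwise. The bar's measured direction went from about 28° to about 118.6°, and it lay across the sleeve in the later pictures.
- **Jaw position:** The grip's top screw had moved 49.7 mm and its outer end 49.9 mm. My first pull stopped at about 48.8 mm, so I added 1.2 mm.
- **Scale:** In the top view the thick mark seems to lie at the fixed jaw's face, but at that resolution I can only read it to about 1 mm.
- **Button:** The fingers read 33.6 mm, less than the 36 mm expected with the button fully in. They had also read about 1 mm low on the 12 mm knob bar. The arm slid out freely, so the bolt must be released, but I could not see the button itself.
- **Forces and other items:** The measured force stayed at about 16 N or less. The arm never came near the watch case, loupe or tweezers, though I took no separate picture of them at the end.

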